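# Tare the dough scale for a loaf tin

### The arm

A 6-joint arm with a two-finger parallel gripper is mounted at the origin on the work surface. World frame = base frame: x ahead of the robot, y to its left, z up, the work surface at z = 0. Lengths are in m, angles in rad, forces in N, time in s.
With the tool pointing down it reaches from about 0.35 to 0.975 m from the base axis. Payload 4.9 kg.
Tool frame: the origin (TCP) lies on the centre line of the jaws, within the pads' length; the fingertips stand 19 mm ahead of it and the grasp point (between the pads) is the TCP; z points along the fingers, y is the line along which they close (so a half turn about z gives the same grasp; the last joint's range is limited). The gripper opens to 85 mm and grips with 20 to 120 N. Pads are 22 mm wide; open, the fingers measure 114 mm over their backs; the gripper's body (76 mm by 85 mm) begins 54 mm behind the grasp point. The pads swing forward as they close: fully open they stand 13 mm farther back than shut.
Start: joints at [-1.313, 0.053, 1.613, -0, 1.476, -0.119], TCP at [0.23, -0.581, 0.216] pointing down, gripper open.
Joint ranges: [-3.01, 3.01], [-1.01, 2.22], [0.06, 2.58], [-1.02, 4.17], [0.09, 2.62], [-3.14, 3.14]. Speed limits (rad/s): [2.57, 2.57, 3.14, 3.14, 3.14, 3.14].

### API

Orientations are given as a unit quaternion [w, x, y, z].
In Python, from plant import state, grab_frame, ticket, spotter gives the robot as it stands.
- The arm moves only by the tool apply_moves, never from a script. Its argument "series" is a list of rows, each an object of numbers: "jaw": the closure, from 0 (fully open) to 1 (shut); "dx", "dy", "dz": the shift along the tool's x, y, z in mm; "turn": the turn about the tool's z in rad. A call has 1 to 5 rows; each row is the pose to reach, as a shift and turn from the pose commanded when the call began, along the tool's axes at that moment; what a row does not reach only later rows make up. A row lasts 1/12 s, in which the tool goes at most 41.7 mm and 7.16 degrees, less where a joint would pass 70% of its speed; a pose out of reach is approached as far as the arm can. A call with a gripper value outside its range is refused whole. The fingers move at their own pace and stop on an object; the grip force is fixed at half the most. Time passes only in rows, so rows that repeat a pose let the fingers close. It gives the time, the measured TCP pose, the force, the opening and the grip force at its end, in the units of the state.
- state(): the state, without advancing time (a new reading comes with each control period).
- grab_frame(name): name is "side" or "top" or "wrist"; returns a dict with "pixels" (420x560x3 uint8, red, green, blue), "mtx" (3x3 intrinsics, pixels), "camera_from_world" (4x4, takes a point from world to camera coordinates). Camera axes: x right, y down, z forward; pixel columns grow to the right and rows downward; lengths in m; the calibration is good to about 2 mm. A picture is of the moment at which its call begins. There is no depth.
- ticket.job_done(): hands the job in; it is judged then, once.
Trained networks look in a picture, given as the dict that the camera call returned (one of the last four; its "shot" number tells which), for a name from the list of things; names that differ only in an ending like _2 or _b are one class to them, and where a whole thing is asked for, a point or a joint stands for the part that bears it (a point fixed in the world has none). Each returns a list of dicts, best first, with "conf" (0 to 1); they miss things now and then, are a little off and sometimes report something else, mostly with a low value. They report only what shows in the picture. A call takes as long as a camera call. They do not tell look-alikes from the thing itself.
- spotter.outline_of(picture, target): "region" (420x560 bool, what is visible of it) and "extent" ([left, top, right, bottom] in pixels, round what is visible of it).
The state is a dict: "time": time; "joint_pos": joint angles; "joint_vel": joint speeds; "joint_efforts": joint torques, N m; "tool_pos": TCP position; "tool_rot": TCP orientation; "contact_force": force on the tool from outside, world axes, zero at the start; "ft_torque": the same for the moment, N m; "gripper_width": opening from 0.0 (shut) to 1.0 (fully open); "grasp_force": force on a finger pad.
Only numpy, scipy, OpenCV 4.12 (cv2) and the standard library are available. Lean on these libraries where they do the work, as an engineer would, in place of code of your own. Each camera call takes 0.05 s, during which the arm holds its last target. There are 200 camera calls.

### The job

Tare the dough scale for the loaf tin: slide the poise along the front bar until the tin balances the brass weight, and calm the beam, so that the pointer stays in the green zone for five seconds with your hand off the scale; finish with it balanced like that. Push gently, do not let the beam bang against its stops, and leave the tin, the weight and the other things on the table where they are.

Things in the scene. Friction and masses are not known exactly. Their poses are not given: they have to be found in the camera images.
- scale: White baker's even-balance scale, 530 mm wide, 309 mm tall, fixed to the table at a varying place and yaw. Origin: centre of its underside, on the table. x points away from the robot's side, y along beam and front bar (at yaw 0 to the robot's left), z up. The beam turns about a level axis along scale x, 120 mm above the origin. Plates at the beam's ends, y = -150 (tin) and +150 mm (weight).
- beam (a joint): Tilt of the beam, rad: 0 = level, pointer mid green; positive = tin side down. Green zone -0.06 to +0.06, stops at -0.14 and +0.14; starts at rest on the tin-side stop (+). Swings with a period of about 3 s, fading in some 15 s. Nominal: gravity stiffness 0.25 N m/rad (balance torque per rad), inertia with loads 0.054 kg m2, damping 0.006 N m s/rad; stiffness and inertia vary hidden by some 20 %.
- poise (a joint): Place of the poise along the front bar, m: 0 = middle (scale y = 0), positive towards the weight side, which lifts the tin side; end stops -0.125 and +0.125. Starts on the tin side. Mass 0.25 kg (varies 10 %): 10 mm of travel shifts the balance by 0.0245 N m, some 0.1 rad of tilt. Slides with about 0.5 N of friction and stays where it is left, also on the tilted bar.
- poise_knob (a point): Middle of the poise's black upright knob: cylinder, 32 mm diameter, reaching 24 mm above and 30 mm below this point to the poise's brass block (44 mm along the bar, 36 mm across, 40 mm high). When level at scale x = -180 mm, 120 mm above the table, level with the beam's axis, so a push here along the bar hardly tilts the beam. Push it from either side; gripping it holds the beam too.
- tin: Open dark steel loaf tin, 160 x 90 x 72 mm, 0.55 kg nominal (hidden, varies 20 %), loose on the tin plate. Origin: centre of its underside.
- weight: Brass 500 g weight with a knob, 46 mm diameter, 57 mm high, loose on the weight plate. Origin: centre of its underside. 0.500 kg exactly.
- tin_plate_top (a point): Centre of the top face of the steel plate under the tin: 224 mm across, 12 mm rim, 150 mm above the table when level. Links keep both plates level, so where a load stands on its plate does not matter to the balance. Plate mass 0.3 kg.
- weight_plate_top (a point): Centre of the top face of the like plate under the weight.
- bowl: Bystander: round steel bowl, 170 mm across the rim, 75 mm high; origin: centre of its underside.
- scraper: Bystander: dough scraper with a wooden grip, 122 x 150 x 24 mm, lying flat; origin near its centre, on the table.
- shaker: Bystander: aluminium flour shaker, 68 mm diameter, 120 mm high; origin: centre of its underside.
- dial (a point): Middle of the dial head on the fixed column between the plates, 272 mm above the table: 142 mm wide, 74 mm high, 24 mm thick, a white face with a green zone (20 mm wide) at the top on both sides. A red pointer on the beam swings before each face, its tip 174 mm above the beam's axis.
- front_bar (a point): Middle of the steel front bar that carries the poise: part of the beam, 350 mm long along scale y, 12 mm thick, 24 mm high; when level at scale x = -180 mm, 70 mm above the table. It tilts with the beam.
Mind the look-alikes: they are no part of the job. What is meant by the tin is not blue, and is the smaller of those in its own colour. Several things have the shape of the weight; the one meant has the colours described above.

How it is judged:
On the way:
1. the pointer stays in the green zone (beam within 0.06 rad of level) for 5 s with the robot off the scale (value of joint beam between -0.06 and 0.06 rad and contact force between each of the fingers, the arm and scale below 0.1 N), for 5 s.
At the end, for the whole second after the job is handed in: The beam stays within 0.06 rad of level, moving slower than 0.15 rad/s, with the robot off the scale, the tin and the weight standing upright on their plates (within 60 and 70 mm of the plate centres) (all of step 1 and velocity of joint beam between -0.15 and 0.15 rad/s and horizontal distance between tin and tin_plate_top below 0.06 m and horizontal distance between weight and weight_plate_top below 0.07 m and angle between each of tin, weight's own z axis and vertical below 0.15 rad); the robot touches nothing.
It fails at once if the beam bangs against a stop (reaches it faster than 0.3 rad/s) ((value of joint beam above 0.13 rad and velocity of joint beam above 0.3 rad/s) or (value of joint beam below -0.13 rad and velocity of joint beam below -0.3 rad/s)).
It fails at once if the scale is pushed harder than 20 N (contact force between any of the fingers, the arm and scale above 20 N).
It fails at once if the robot touches the tin or the weight (contact force between any of the fingers, the arm and tin above 1 N or contact force between any of the fingers, the arm and weight above 1 N).
It fails at once if the tin or the weight shifts off its place or tips (horizontal distance between tin and tin_plate_top above 0.06 m or horizontal distance between weight and weight_plate_top above 0.07 m or angle between any of tin, weight's own z axis and vertical above 0.2 rad).
It fails at once if the bowl, scraper or shaker is moved more than 30 mm (distance of any of bowl, scraper, shaker from where it was at the start of the episode above 0.03 m).
It also fails if it takes over 64 s, if anything falls off the work surface, if the arm or the gripper's body presses on something with over 40 N, if the wrist force passes 120 N, or if a joint passes its speed limit or range.

## Working session

There is one attempt and no reset: what is moved stays moved. The work goes in short steps, Python scripts to look and compute and a tool call to move; the robot and the scene stay as the last step left them, time stands still between calls to the robot, and variables do not carry over. Pictures are saved under pics/ and viewed, at most 10 in all, crops included, and the job is handed in when it is done.

Besides the shell and the picture viewer there is one more tool, called after "Call:" as name(argument=value, ...) on one line, values as JSON. apply_moves: Moves the arm, as the interface text tells. Its arguments: {"type":"object","properties":{"series":{"type":"array","items":{"type":"object","properties":{"jaw":{"type":"number"},"dx":{"type":"number"},"dy":{"type":"number"},"dz":{"type":"number"},"turn":{"type":"number"}}}}},"required":["series"]}

```bash
mkdir -p pics; cat > h.py <<'E'
import numpy as np, cv2
from plant import state, grab_frame, ticket, spotter
def save(f,n): cv2.imwrite('pics/'+n, f['pixels'][:,:,::-1])
def proj(f,P):
    P=np.atleast_2d(P); c=(f['camera_from_world']@np.c_[P,np.ones(len(P))].T)[:3]
    p=f['mtx']@c; return (p[:2]/p[2]).T
def onplane(f,uv,z):
    T=f['camera_from_world']; R=T[:3,:3]; C=-R.T@T[:3,3]
    d=R.T@np.linalg.solve(f['mtx'],[uv[0],uv[1],1]); return C+d*(z-C[2])/d[2]
E
python3 - <<'E'
from h import *
import pickle
fs={n:grab_frame(n) for n in('side','top')}
pickle.dump(fs,open('f0.pkl','wb'))
cv2.imwrite('pics/a.png',cv2.resize(fs['top']['pixels'][:,:,::-1],(784,588)))
cv2.imwrite('pics/b.png',cv2.resize(fs['side']['pixels'][:,:,::-1],(784,588)))
for n,f in fs.items():
    T=f['camera_from_world'];print(n,(-T[:3,:3].T@T[:3,3]).round(3))
    for t in('scale','poise_knob','tin','weight','dial'):
        for o in spotter.outline_of(f,t)[:4]:
            r=np.argwhere(o['region']).mean(0)[::-1];print(t,round(o['conf'],2),np.round(o['extent']),r.round(1))
s=state();print(s)
E
```

```text
side [0.345 1.119 0.819]
scale 0.81 [162. 146. 304. 272.] [229.6 219. ]
poise_knob 0.62 [287. 204. 301. 234.] [293.8 218.8]
poise_knob 0.27 [164. 145. 310. 272.] [229.3 219.6]
tin 0.97 [236. 160. 279. 196.] [258.3 179.1]
tin 0.79 [306. 265. 402. 355.] [353.2 308.8]
tin 0.76 [282. 168. 318. 204.] [298.2 186.9]
weight 0.78 [188. 293. 206. 315.] [195.4 303.8]
weight 0.56 [196. 207. 212. 230.] [204.2 217.4]
weight 0.51 [162. 147. 304. 270.] [228.5 219.3]
dial 0.61 [160. 144. 308. 271.] [228.7 219.6]
top [ 0.321 -0.021  1.803]
scale 0.65 [209. 100. 375. 226.] [281.6 154.4]
poise_knob 0.66 [209. 105. 378. 226.] [278.9 153.5]
poise_knob 0.43 [297. 207. 318. 223.] [305.7 214.8]
tin 0.75 [374. 180. 436. 230.] [404.2 206.6]
tin 0.61 [162. 237. 235. 320.] [198.3 277.6]
tin 0.58 [320. 130. 359. 188.] [339.4 159.8]
weight 0.73 [228. 131. 246. 144.] [235.7 139.6]
weight 0.67 [188. 147. 202. 163.] [194.  155.9]
weight 0.58 [444. 167. 474. 192.] [458.7 180. ]
dial 0.64 [210. 102. 379. 224.] [281.7 154.6]
dial 0.2 [ 90. 202. 142. 254.] [114.5 224.5]
{'time': 0.6, 'joint_pos': array([-1.31300107e+00,  5.26627349e-02,  1.61286083e+00, -1.89006311e-05,
        1.47598705e+00, -1.19029370e-01]), 'joint_vel': array([ 2.45997232e-04,  5.62955790e-04,  4.43876926e-04,  4.87950238e-06,
        1.02099743e-03, -5.36834038e-04]), 'joint_efforts': array([ 1.73798912e-04, -3.93410861e+01, -3.70233715e+01, -1.32445884e-04,
        6.49377907e-04,  6.10914157e-06]), 'tool_pos': array([ 0.22995985, -0.58115966,  0.21605013]), 'tool_rot': array([ 4.15725824e-05,  9.82302678e-01,  1.87300419e-01, -6.54153535e-06]), 'contact_force': array([-0.14258523,  0.16111445,  0.53474738]), 'ft_torque': array([-0.01331557, -0.01067034, -0.01530042]), 'grasp_force': 0.0, 'gripper_width': 1.0003354586558912}
```

View pics/a.png

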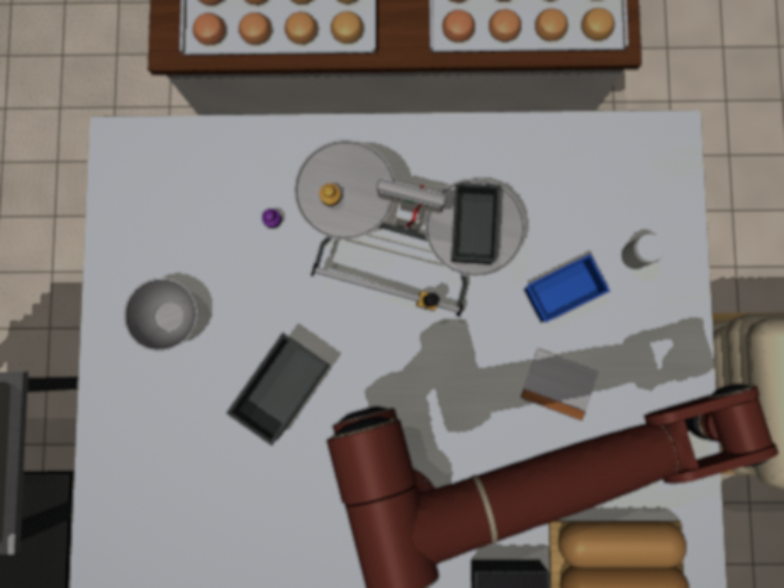

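View pics/b.png

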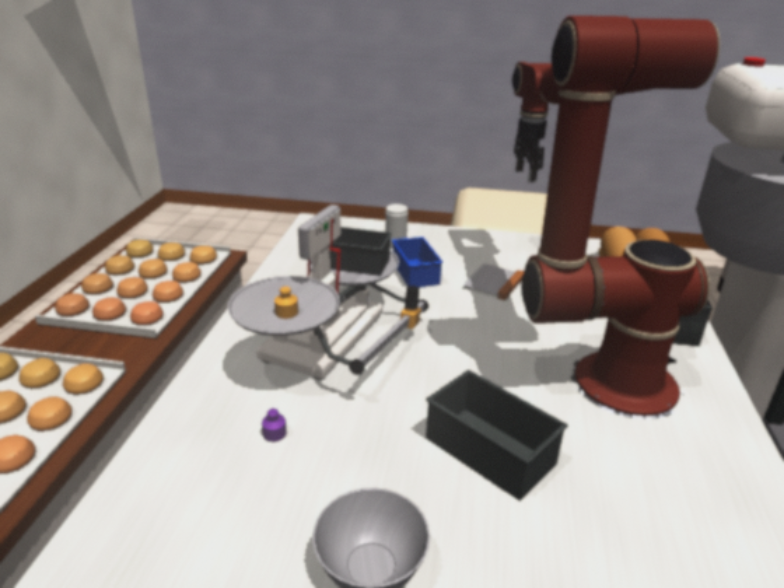

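Top view: scale yawed about -15°, front bar from about (317,268) to (462,308) in the enlarged picture, knob at about (431,298). The weight plate is at (346,190) and the tin plate at (477,226). The decoys are the blue tin, the purple weight and the big dark tin.

```bash
cat > fit.py <<'E'
from h import *
import pickle
from scipy.optimize import least_squares
fs=pickle.load(open('f0.pkl','rb')); t=fs['top'];s=fs['side']
def W(q,P,th=.14):  # beam point -> world, P relative to scale with z measured from table, level
    P=np.atleast_2d(P).astype(float); z=P[:,2]-.12;y=P[:,1]
    y2=y*np.cos(th)-z*np.sin(th)*(-1)*-1; z2=z*np.cos(th)+y*np.sin(th)
    c,k=np.cos(q[2]),np.sin(q[2]);x=P[:,0]
    return np.c_[q[0]+c*x-k*y2,q[1]+k*x+c*y2,.12+z2]
def plate(q,sg,th=.14):
    y=sg*.15*np.cos(th);c,k=np.cos(q[2]),np.sin(q[2])
    return np.array([[q[0]-k*y,q[1]+c*y,.15+sg*.15*np.sin(th)]])
A=1/1.4
def res(q):
    return np.r_[proj(t,plate(q,1))[0]-np.array([346,190])*A,
     proj(t,plate(q,-1))[0]-np.array([477,226])*A,
     proj(t,W(q,[-.18,.175,.07]))[0]-np.array([318,269])*A,
     proj(t,W(q,[-.18,-.175,.07]))[0]-np.array([462,309])*A,
     proj(s,plate(q,1))[0]-np.array([284,307])*A,
     proj(t,W(q,[-.18,q[3],.144]))[0]-np.array([431,297])*A,
     proj(s,W(q,[-.18,q[3],.144]))[0]-np.array([412,286])*A]
r=least_squares(res,[.6,0,-.25,-.08])
print(r.x,r.fun.round(1)); q=r.x
print('knob',W(q,[-.18,q[3],.12]),'bar mid',W(q,[-.18,0,.12]))
np.save('q.npy',q)
for n,f in fs.items():
    im=cv2.resize(f['pixels'][:,:,::-1],None,fx=2.8,fy=2.8,interpolation=cv2.INTER_CUBIC)
    a=np.linspace(0,6.28,60)
    pts=[plate(q,g)+.112*np.c_[np.cos(a),np.sin(a),0*a]+[0,0,.012] for g in(1,-1)]+[W(q,[[-.18,y,.07] for y in(-.175,.175)])]+[W(q,[-.18,q[3],z])+.016*np.c_[np.cos(a),np.sin(a),0*a] for z in (.144,.09)]
    for p in pts: cv2.polylines(im,[(proj(f,p)*2.8+1).astype(int)],False,(0,255,0),1)
    u=(proj(f,W(q,[-.18,q[3],.12]))[0]*2.8).astype(int)
    x0=max(0,u[0]-(400 if n=='top' else 400));y0=max(0,u[1]-400);cv2.imwrite(f'pics/c_{n}.png',im[y0:y0+580,x0:x0+700])
E
python3 fit.py
```

```text
[ 0.67715217 -0.0426569  -0.25305867 -0.08732478] [ 0.2 -0.2 -0.4 -0.3 -1.9  0.5  0.3 -0.3  0.9 -2.7  0.4  0.  -0.5  0.8]
knob [[ 0.48123568 -0.08130737  0.10781443]] bar mid [[0.50288496 0.00240905 0.12      ]]
```

View pics/c_top.png

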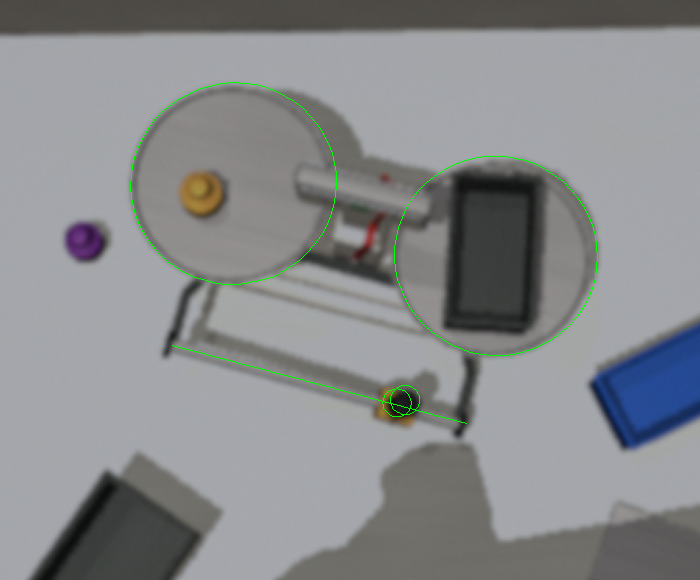

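View pics/c_side.png

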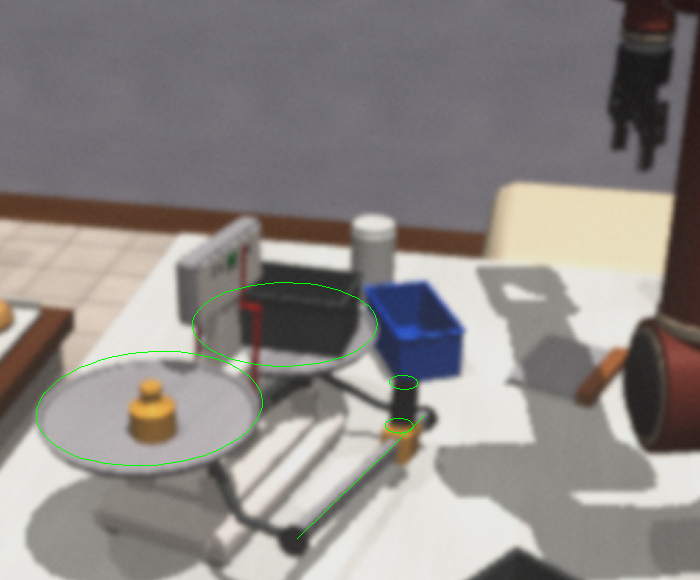

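The fitted outlines sit on the plates, bar and knob (knob at about (400,401) in the top crop), so the scale pose is good to a few mm. Next I'll move to above the knob.

Call:
apply_moves(series=[{"dx": 30,"dy": -27,"jaw": 0.2},{"dx": 60,"dy": -54,"jaw": 0.2},{"dx": 90,"dy": -80,"jaw": 0.2},{"dx": 120,"dy": -107,"jaw": 0.2},{"dx": 150,"dy": -134,"jaw": 0.2}])

```text
invalid input at $.series[0]: expected keys jaw, dx, dy, dz, turn
```

Call:
apply_moves(series=[{"dx": 30,"dy": -27,"jaw": 0.2},{"dx": 60,"dy": -54,"jaw": 0.2},{"dx": 90,"dy": -80,"jaw": 0.2},{"dx": 120,"dy": -107,"jaw": 0.2},{"dx": 150,"dy": -134,"jaw": 0.2}])

```text
invalid input at $.series[0]: expected keys jaw, dx, dy, dz, turn
```

Call:
apply_moves(series=[{"dx": 30,"dy": -27,"turn": 0.12,"jaw": 0.2},{"dx": 60,"dy": -53,"turn": 0.24,"jaw": 0.2},{"dx": 88,"dy": -78,"turn": 0.36,"jaw": 0.2},{"dx": 108,"dy": -96,"turn": 0.48,"jaw": 0.2},{"dx": 117.5,"dy": -104.4,"turn": 0.6,"jaw": 0.2}])

```text
invalid input at $.series[0]: expected keys jaw, dx, dy, dz, turn
```

```bash
cat > loc.py <<'E'
from h import *
q=np.load('q.npy')
def sc(P):  # world -> scale frame xy
    d=np.array(P)[:2]-q[:2];c,k=np.cos(q[2]),np.sin(q[2]);return np.array([c*d[0]+k*d[1],-k*d[0]+c*d[1]])
def tool():
    from scipy.spatial.transform import Rotation as R
    s=state();w=s['tool_rot'];M=R.from_quat([w[1],w[2],w[3],w[0]]).as_matrix()
    b=np.array([-np.sin(q[2]),np.cos(q[2]),0]);x=np.array([np.cos(q[2]),np.sin(q[2]),0])
    print('t',round(s['time'],2),'scale xy mm',(sc(s['tool_pos'])*1e3).round(1),'z',s['tool_pos'][2].round(4),'bar in tool',(M.T@b).round(4),'x in tool',(M.T@x).round(4),'F',s['contact_force'].round(2),'w',round(s['gripper_width'],3))
E
python3 - <<'E'
from loc import *
tool()
f=grab_frame('wrist')
im=cv2.resize(f['pixels'][:,:,::-1],(784,588))
from fit import W
a=np.linspace(0,6.28,60)
p=W(q,[-.18,q[3],.144])+.016*np.c_[np.cos(a),np.sin(a),0*a]
cv2.polylines(im,[(proj(f,p)*1.4).astype(int)],False,(0,255,0),1)
cv2.imwrite('pics/w1.png',im)
E
```

```text
t 0.6 scale xy mm [-298.1 -633.3] z 0.2161 bar in tool [ 5.891e-01 -8.081e-01 -1.000e-04] x in tool [0.8081 0.5891 0.    ] F [-0.14  0.16  0.53] w 1.0
[ 0.67715217 -0.0426569  -0.25305867 -0.08732478] [ 0.2 -0.2 -0.4 -0.3 -1.9  0.5  0.3 -0.3  0.9 -2.7  0.4  0.  -0.5  0.8]
knob [[ 0.48123568 -0.08130737  0.10781443]] bar mid [[0.50288496 0.00240905 0.12      ]]
```

View pics/w1.png

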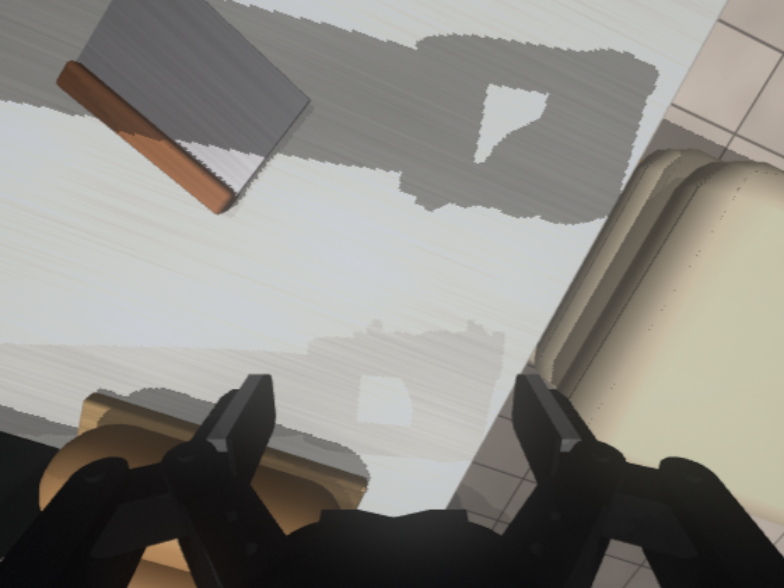

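The wrist picture shows only the scraper and the fingers, because the moves were refused: every row needs all five keys. I'll send them again.

Call:
apply_moves(series=[{"dx": 30,"dy": -27,"dz": 0,"turn": 0,"jaw": 0.2},{"dx": 60,"dy": -54,"dz": 0,"turn": 0,"jaw": 0.2},{"dx": 90,"dy": -80,"dz": 0,"turn": 0,"jaw": 0.2},{"dx": 120,"dy": -107,"dz": 0,"turn": 0,"jaw": 0.2},{"dx": 150,"dy": -134,"dz": 0,"turn": 0,"jaw": 0.2}])

```text
time: 1.07
tool_pos: [0.3206, -0.3998, 0.2161]
tool_rot: [0.0, 0.982, 0.187, 0.0]
contact_force: [1.1, -0.5, 0.6]
gripper_width: 0.799
grasp_force: 0.0
```

Call:
apply_moves(series=[{"dx": 30,"dy": -27,"dz": 0,"turn": 0,"jaw": 0.2},{"dx": 60,"dy": -54,"dz": 0,"turn": 0,"jaw": 0.2},{"dx": 90,"dy": -80,"dz": 0,"turn": 0,"jaw": 0.2},{"dx": 120,"dy": -107,"dz": 0,"turn": 0,"jaw": 0.2},{"dx": 150,"dy": -134,"dz": 0,"turn": 0,"jaw": 0.2}])

```text
time: 1.48
tool_pos: [0.4108, -0.2198, 0.2164]
tool_rot: [0.0, 0.982, 0.187, 0.0]
contact_force: [0.6, 0.8, 0.6]
gripper_width: 0.797
grasp_force: 0.0
```

Call:
apply_moves(series=[{"dx": 30,"dy": -27,"dz": 0,"turn": 0.12,"jaw": 0.2},{"dx": 60,"dy": -53,"dz": 0,"turn": 0.24,"jaw": 0.2},{"dx": 88,"dy": -78,"dz": 0,"turn": 0.36,"jaw": 0.2},{"dx": 108,"dy": -96,"dz": 0,"turn": 0.48,"jaw": 0.2},{"dx": 117.5,"dy": -104.4,"dz": 0,"turn": 0.6,"jaw": 0.2}])

```text
time: 1.9
tool_pos: [0.4822, -0.0781, 0.2163]
tool_rot: [-0.0, 0.996, -0.091, 0.0]
contact_force: [-0.7, 0.2, 0.1]
gripper_width: 0.802
grasp_force: 0.0
```

```bash
python3 - <<'E'
from loc import *
tool()
f=grab_frame('wrist')
im=cv2.resize(f['pixels'][:,:,::-1],(784,588))
from fit import W
a=np.linspace(0,6.28,60)
p=W(q,[-.18,q[3],.144])+.016*np.c_[np.cos(a),np.sin(a),0*a]
cv2.polylines(im,[(proj(f,p)*1.4).astype(int)],False,(0,255,0),1)
cv2.imwrite('pics/w2.png',im)
E
```

```text
t 1.9 scale xy mm [-179.9  -83.2] z 0.2163 bar in tool [ 0.0699 -0.9976  0.0011] x in tool [9.976e-01 6.990e-02 7.000e-04] F [-0.7   0.19  0.11] w 0.802
[ 0.67715217 -0.0426569  -0.25305867 -0.08732478] [ 0.2 -0.2 -0.4 -0.3 -1.9  0.5  0.3 -0.3  0.9 -2.7  0.4  0.  -0.5  0.8]
knob [[ 0.48123568 -0.08130737  0.10781443]] bar mid [[0.50288496 0.00240905 0.12      ]]
```

View pics/w2.png

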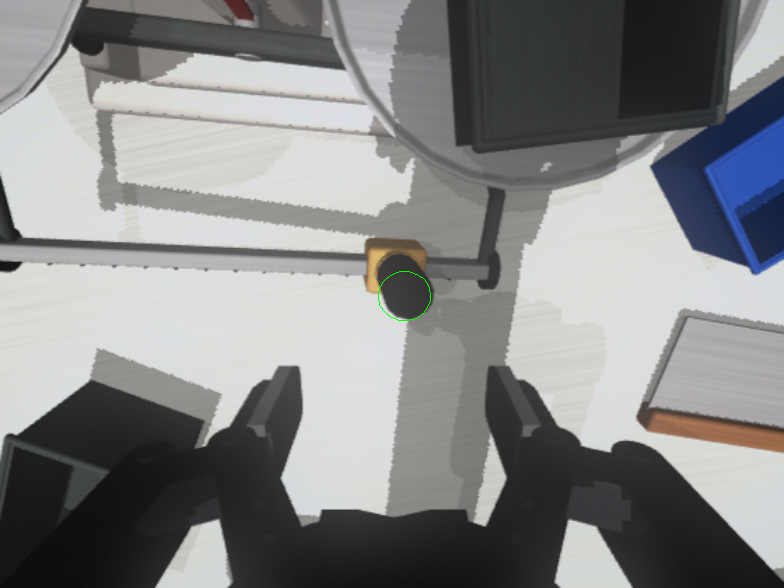

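The knob top lies inside the predicted ring at about (404,295), between the jaws. I'll lower astride it.

Call:
apply_moves(series=[{"dx": 0,"dy": 3,"dz": 22,"turn": 0.07,"jaw": 0.2},{"dx": 0,"dy": 3,"dz": 45,"turn": 0.07,"jaw": 0.2},{"dx": 0,"dy": 3,"dz": 68,"turn": 0.07,"jaw": 0.2},{"dx": 0,"dy": 3,"dz": 85,"turn": 0.07,"jaw": 0.2},{"dx": 0,"dy": 3,"dz": 92,"turn": 0.07,"jaw": 0.2}])

```text
time: 2.37
tool_pos: [0.4786, -0.084, 0.121]
tool_rot: [-0.0, 0.992, -0.124, -0.002]
contact_force: [-0.5, 0.1, 0.0]
gripper_width: 0.803
grasp_force: 0.0
```

```bash
cat > beam.py <<'E'
from loc import *
import pickle,io,contextlib
with contextlib.redirect_stdout(io.StringIO()): from fit import plate
f0=pickle.load(open('f0.pkl','rb'))['side']
g=lambda f:cv2.cvtColor(f['pixels'],cv2.COLOR_RGB2GRAY).astype(np.float32)
# brass weight template in the side view, travel per rad from the model
X0,Y0,X1,Y1=194,204,215,232
tpl=cv2.resize(g(f0)[Y0:Y1,X0:X1],None,fx=8,fy=8,interpolation=cv2.INTER_CUBIC)
k=(proj(f0,plate(q,1,-.14))-proj(f0,plate(q,1,.14)))[0]/-.28   # px per rad
def beam(f=None):
    f=f or grab_frame('side'); m=14
    im=cv2.resize(g(f)[Y0-m:Y1+m,X0-m:X1+m],None,fx=8,fy=8,interpolation=cv2.INTER_CUBIC)
    r=cv2.matchTemplate(im,tpl,cv2.TM_CCOEFF_NORMED);_,v,_,p=cv2.minMaxLoc(r)
    d=np.array(p)/8-m
    return .14+d@k/(k@k),v,d
def watch(n=1,dt=0):
    for i in range(n):
        t=state()['time'];th,v,d=beam();print('t %.2f th %.3f (%.2f) d %s'%(t,th,v,d))
        for _ in range(dt): grab_frame('side')
E
python3 -c "
from beam import *
print(k); tool(); watch(1)
f=grab_frame('side');
r=np.argwhere(spotter.outline_of(f,'poise_knob')[0]['region']).mean(0)[::-1];print(r)
"
```

```text
[ -3.17849075 -44.44681563]
t 2.37 scale xy mm [-181.8  -89.8] z 0.121 bar in tool [ 3.7e-03 -1.0e+00  1.0e-04] x in tool [ 1.      0.0037 -0.0048] F [-0.49  0.06  0.  ] w 0.803
t 2.37 th 0.140 (1.00) d [0. 0.]
[294.13653137 219.46494465]
```

Call:
apply_moves(series=[{"dx": 0,"dy": 0,"dz": -2,"turn": 0,"jaw": 0.4},{"dx": 1,"dy": -4,"dz": -4,"turn": 0,"jaw": 0.4},{"dx": 1,"dy": -8,"dz": -4,"turn": 0,"jaw": 0.4},{"dx": 1,"dy": -12,"dz": -4,"turn": 0,"jaw": 0.4},{"dx": 1,"dy": -16,"dz": -4,"turn": 0,"jaw": 0.4}])

```text
time: 2.93
tool_pos: [0.4861, -0.0686, 0.1288]
tool_rot: [0.0, 0.992, -0.125, 0.001]
contact_force: [1.8, -0.7, 0.1]
gripper_width: 0.604
grasp_force: 0.0
```

Call:
apply_moves(series=[{"dx": 0,"dy": -4,"dz": 0,"turn": 0,"jaw": 0.4},{"dx": 0,"dy": -8,"dz": 0,"turn": 0,"jaw": 0.4},{"dx": 0,"dy": -12,"dz": 0,"turn": 0,"jaw": 0.4},{"dx": 0,"dy": -16,"dz": 0,"turn": 0,"jaw": 0.4},{"dx": 0,"dy": -20,"dz": 0,"turn": 0,"jaw": 0.4}])

```text
time: 3.35
tool_pos: [0.4906, -0.0491, 0.1279]
tool_rot: [-0.0, 0.992, -0.125, -0.0]
contact_force: [0.1, -0.9, -0.2]
gripper_width: 0.601
grasp_force: 0.0
```

```bash
cat >> beam.py <<'E'
def poise():  # brass block/knob via spotter, printed as extent
    for n in('side',):
        f=grab_frame(n)
        o=[o for o in spotter.outline_of(f,'poise_knob') if o['extent'][2]-o['extent'][0]<40]
        if o: print('poise px',n,np.round(o[0]['extent'],1),np.argwhere(o[0]['region']).mean(0)[::-1].round(1))
E
python3 -c "
from beam import *
tool(); watch(2); poise()
"
```

```text
t 3.35 scale xy mm [-179.  -53.] z 0.1279 bar in tool [ 0.0027 -1.      0.    ] x in tool [ 1.0e+00  2.7e-03 -1.0e-04] F [ 0.08 -0.87 -0.16] w 0.601
t 3.35 th 0.140 (1.00) d [0. 0.]
t 3.40 th 0.140 (1.00) d [0. 0.]
poise px side [288.2 202.2 299.4 235.8] [293.8 219. ]
```

```bash
python3 -c "
from beam import *
from fit import W
print([proj(f0,W(q,[-.18,p,.12]))[0].round(1) for p in(-.087,-.062)])
f=grab_frame('wrist'); im=cv2.resize(f['pixels'][:,:,::-1],(784,588)); cv2.imwrite('pics/w3.png',im)
"
```

```text
[array([293.1, 212.1]), array([290.1, 214.7])]
```

View pics/w3.png

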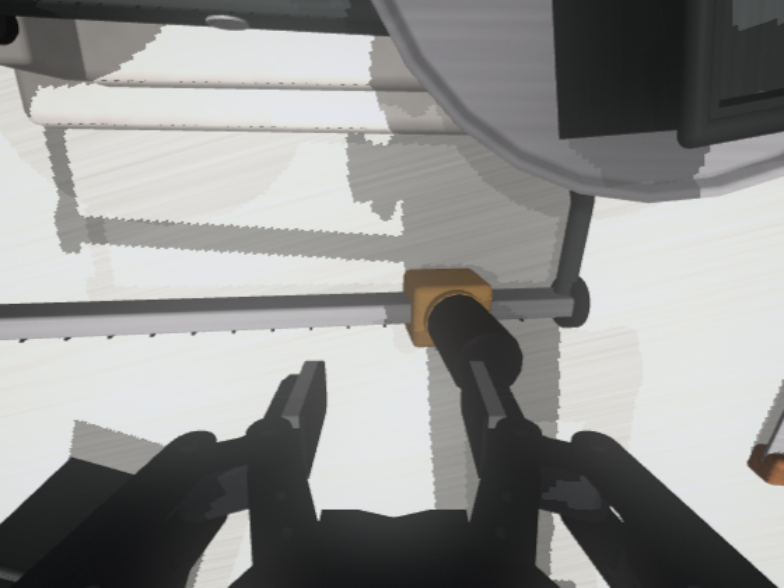

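```bash
python3 -c "
from beam import *
from fit import W
s=state();f=grab_frame('wrist');T=f['camera_from_world'];C=-T[:3,:3].T@T[:3,3]
print('cam',C,sc(C),'z axis',T[2,:3].round(2)); tp=s['tool_pos']
b=np.array([-np.sin(q[2]),np.cos(q[2]),0])
for dz in(-.019,-.009,0):
  for sg in(1,-1): print(dz,sg,(proj(f,tp+sg*.0255*b+[0,0,dz])*1.4).round(0))
for z in(.09,.144): print('knob',z,(proj(f,W(q,[-.18,-.087,z]))*1.4).round(0))
print((proj(f,W(q,[[-.18,-.175,.07],[-.18,.0,.07]]))*1.4).round())
"
```

```text
cam [ 0.57175639 -0.07000462  0.28613634] [-0.09519209 -0.05286428] z axis [-0.31  0.08 -0.95]
-0.019 1 [[339. 341.]]
-0.019 -1 [[449. 342.]]
-0.009 1 [[336. 351.]]
-0.009 -1 [[452. 351.]]
0 1 [[334. 361.]]
0 -1 [[454. 361.]]
knob 0.09 [[447. 319.]]
knob 0.144 [[481. 367.]]
[[579. 299.]
 [285. 313.]]
```

The finger overlaps the knob's top in the picture at about (480,370), while the knob has not moved. The tips are passing over it because open pads sit farther back. I'll back off, re-centre and go lower.

Call:
apply_moves(series=[{"dx": 0,"dy": 0,"dz": -15,"turn": 0,"jaw": 0.4},{"dx": -1,"dy": 15,"dz": -15,"turn": 0,"jaw": 0.4},{"dx": -1,"dy": 33,"dz": -15,"turn": 0,"jaw": 0.4},{"dx": -1,"dy": 33,"dz": 5,"turn": 0,"jaw": 0.4},{"dx": -1,"dy": 33,"dz": 22,"turn": 0,"jaw": 0.4}])

```text
time: 4.07
tool_pos: [0.4822, -0.0826, 0.1068]
tool_rot: [0.0, 0.992, -0.126, 0.002]
contact_force: [0.5, 0.2, -0.4]
gripper_width: 0.598
grasp_force: 0.0
```

```bash
python3 -c "
from beam import *
tool(); watch(1)
f=grab_frame('wrist'); im=cv2.resize(f['pixels'][:,:,::-1],(784,588)); cv2.imwrite('pics/w4.png',im)
"
```

```text
t 4.07 scale xy mm [-178.7  -87.5] z 0.1068 bar in tool [ 8.e-04 -1.e+00 -3.e-04] x in tool [1.0e+00 8.0e-04 3.3e-03] F [ 0.54  0.16 -0.41] w 0.598
t 4.07 th 0.140 (1.00) d [0. 0.]
```

View pics/w4.png

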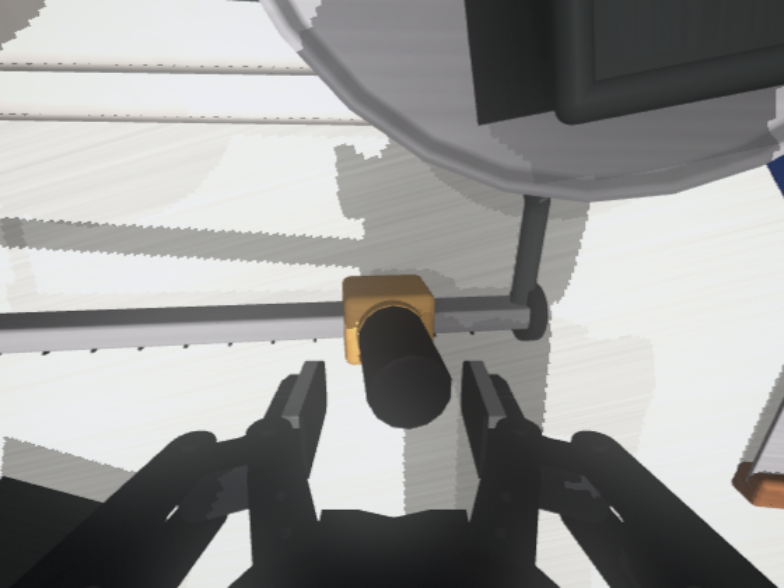

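The knob (top at about (408,390)) is now astride, between the fingers at 325 and 470. Pushing toward the weight side.

Call:
apply_moves(series=[{"dx": 0,"dy": -3,"dz": 0,"turn": 0,"jaw": 0.4},{"dx": 0,"dy": -6,"dz": 0,"turn": 0,"jaw": 0.4},{"dx": 0,"dy": -9,"dz": 0,"turn": 0,"jaw": 0.4},{"dx": 0,"dy": -12,"dz": -1,"turn": 0,"jaw": 0.4},{"dx": 0,"dy": -16,"dz": -1,"turn": 0,"jaw": 0.4}])

```text
time: 4.58
tool_pos: [0.4861, -0.0656, 0.1082]
tool_rot: [0.0, 0.992, -0.125, 0.001]
contact_force: [-1.1, -1.2, 0.9]
gripper_width: 0.6
grasp_force: 0.5
```

```bash
cat >> beam.py <<'E'
def knob():  # knob/block from wrist view: brass block centre & dark knob via spotter -> tip plane
    f=grab_frame('wrist');o=spotter.outline_of(f,'poise_knob')
    for x in o[:2]: print('knob wrist ext*1.4',(np.array(x['extent'])*1.4).round(),round(x['conf'],2))
    hsv=cv2.cvtColor(f['pixels'],cv2.COLOR_RGB2HSV);m=cv2.inRange(hsv,(10,110,80),(28,255,255));m[:150]=0;m[300:]=0
    n,l,st,c=cv2.connectedComponentsWithStats(m);i=1+st[1:,4].argmax();b=st[i]*1.4
    u=[st[i][0]+st[i][2]/2,st[i][1]]
    print('brass box',b[:4].round(),'y mm at z=.08',(sc(onplane(f,u,.08))*1e3).round(1))
E
python3 -c "
from beam import *
tool(); watch(1); knob()
"
```

```text
t 4.58 scale xy mm [-179.2  -70.1] z 0.1082 bar in tool [ 2.8e-03 -1.0e+00 -3.0e-04] x in tool [1.     0.0028 0.0019] F [-1.1  -1.24  0.91] w 0.6
t 4.58 th 0.140 (1.00) d [0. 0.]
knob wrist ext*1.4 [351. 277. 460. 428.] 0.68
brass box [354. 295.  87.  70.] y mm at z=.08 [-159.6  -71. ]
```

Call:
apply_moves(series=[{"dx": 0,"dy": -5,"dz": 0,"turn": 0,"jaw": 0.4},{"dx": 0,"dy": -10,"dz": -1,"turn": 0,"jaw": 0.4},{"dx": 0,"dy": -15,"dz": -2,"turn": 0,"jaw": 0.4},{"dx": 0,"dy": -20,"dz": -3,"turn": 0,"jaw": 0.4},{"dx": 0,"dy": -25,"dz": -3,"turn": 0,"jaw": 0.4}])

```text
time: 5.15
tool_pos: [0.4917, -0.041, 0.1102]
tool_rot: [0.0, 0.992, -0.125, 0.0]
contact_force: [-0.3, -1.1, 0.2]
gripper_width: 0.6
grasp_force: 0.5
```

```bash
python3 -c "
from beam import *
tool(); watch(2); knob()
"
```

```text
t 5.15 scale xy mm [-180.   -44.9] z 0.1102 bar in tool [ 2.8e-03 -1.0e+00 -1.0e-04] x in tool [1.0e+00 2.8e-03 1.0e-04] F [-0.29 -1.1   0.2 ] w 0.6
t 5.15 th 0.140 (1.00) d [0. 0.]
t 5.20 th 0.140 (1.00) d [0. 0.]
knob wrist ext*1.4 [351. 280. 461. 430.] 0.82
brass box [353. 294.  87.  70.] y mm at z=.08 [-160.4  -45.5]
```

Call:
apply_moves(series=[{"dx": 0,"dy": -2,"dz": 0,"turn": 0,"jaw": 0.4},{"dx": 0,"dy": -4,"dz": 0,"turn": 0,"jaw": 0.4},{"dx": 0,"dy": -6,"dz": 0,"turn": 0,"jaw": 0.4},{"dx": 0,"dy": -8,"dz": -1,"turn": 0,"jaw": 0.4},{"dx": 0,"dy": -10,"dz": -1,"turn": 0,"jaw": 0.4}])

```text
time: 5.77
tool_pos: [0.494, -0.0318, 0.1111]
tool_rot: [0.0, 0.992, -0.125, -0.0]
contact_force: [-0.5, -0.8, 0.3]
gripper_width: 0.601
grasp_force: 0.5
```

```bash
python3 -c "
from beam import *
tool(); watch(3,1)
"
```

```text
t 5.77 scale xy mm [-180.   -35.3] z 0.1111 bar in tool [ 0.0024 -1.     -0.    ] x in tool [ 1.      0.0024 -0.    ] F [-0.49 -0.8   0.34] w 0.601
t 5.77 th 0.140 (1.00) d [0. 0.]
t 5.87 th 0.140 (1.00) d [0. 0.]
t 5.97 th 0.140 (1.00) d [0. 0.]
```

Call:
apply_moves(series=[{"dx": 0,"dy": -2,"dz": 0,"turn": 0,"jaw": 0.4},{"dx": 0,"dy": -4,"dz": 0,"turn": 0,"jaw": 0.4},{"dx": 0,"dy": -6,"dz": -1,"turn": 0,"jaw": 0.4},{"dx": 0,"dy": -8,"dz": -1,"turn": 0,"jaw": 0.4},{"dx": 0,"dy": -10,"dz": -2,"turn": 0,"jaw": 0.4}])

```text
time: 6.48
tool_pos: [0.4964, -0.022, 0.1129]
tool_rot: [0.0, 0.992, -0.125, -0.0]
contact_force: [-0.3, -0.9, -1.0]
gripper_width: 0.6
grasp_force: 0.4
```

```bash
python3 -c "
from beam import *
tool(); watch(3,1)
"
```

```text
t 6.48 scale xy mm [-180.2  -25.2] z 0.1129 bar in tool [ 0.0026 -1.     -0.    ] x in tool [ 1.0e+00  2.6e-03 -3.0e-04] F [-0.26 -0.91 -1.01] w 0.6
t 6.48 th 0.140 (1.00) d [0. 0.]
t 6.58 th 0.140 (1.00) d [0. 0.]
t 6.68 th 0.140 (1.00) d [0. 0.]
```

Call:
apply_moves(series=[{"dx": 0,"dy": -2,"dz": 0,"turn": 0,"jaw": 0.4},{"dx": 0,"dy": -4,"dz": 0,"turn": 0,"jaw": 0.4},{"dx": 0,"dy": -6,"dz": -1,"turn": 0,"jaw": 0.4},{"dx": 0,"dy": -8,"dz": -1,"turn": 0,"jaw": 0.4},{"dx": 0,"dy": -10,"dz": -1,"turn": 0,"jaw": 0.4}])

```text
time: 7.2
tool_pos: [0.4991, -0.0124, 0.1142]
tool_rot: [0.0, 0.992, -0.125, 0.0]
contact_force: [-0.7, -0.4, 0.5]
gripper_width: 0.599
grasp_force: 0.5
```

```bash
python3 -c "
from beam import *
tool(); watch(3,1)
"
```

```text
t 7.2 scale xy mm [-180.   -15.2] z 0.1142 bar in tool [ 2.6e-03 -1.0e+00 -1.0e-04] x in tool [1.0e+00 2.6e-03 2.0e-04] F [-0.7  -0.43  0.51] w 0.599
t 7.20 th 0.140 (1.00) d [0. 0.]
t 7.30 th 0.140 (1.00) d [0. 0.]
t 7.40 th 0.140 (1.00) d [0. 0.]
```

Call:
apply_moves(series=[{"dx": 0,"dy": -2,"dz": 0,"turn": 0,"jaw": 0.4},{"dx": 0,"dy": -4,"dz": 0,"turn": 0,"jaw": 0.4},{"dx": 0,"dy": -6,"dz": -1,"turn": 0,"jaw": 0.4},{"dx": 0,"dy": -8,"dz": -1,"turn": 0,"jaw": 0.4},{"dx": 0,"dy": -10,"dz": -1,"turn": 0,"jaw": 0.4}])

```text
time: 7.92
tool_pos: [0.5016, -0.0027, 0.1152]
tool_rot: [0.0, 0.992, -0.125, 0.0]
contact_force: [-0.6, -0.5, 1.1]
gripper_width: 0.603
grasp_force: 0.5
```

```bash
python3 -c "
from beam import *
tool(); watch(3,1)
"
```

```text
t 7.92 scale xy mm [-180.    -5.3] z 0.1152 bar in tool [ 2.6e-03 -1.0e+00 -1.0e-04] x in tool [1.0e+00 2.6e-03 2.0e-04] F [-0.64 -0.5   1.14] w 0.603
t 7.92 th 0.140 (1.00) d [0. 0.]
t 8.02 th 0.140 (1.00) d [0. 0.]
t 8.12 th 0.140 (1.00) d [0. 0.]
```

Call:
apply_moves(series=[{"dx": 0,"dy": -2,"dz": 0,"turn": 0,"jaw": 0.4},{"dx": 0,"dy": -4,"dz": 0,"turn": 0,"jaw": 0.4},{"dx": 0,"dy": -6,"dz": 0,"turn": 0,"jaw": 0.4},{"dx": 0,"dy": -8,"dz": 0,"turn": 0,"jaw": 0.4},{"dx": 0,"dy": -10,"dz": 0,"turn": 0,"jaw": 0.4}])

```text
time: 8.63
tool_pos: [0.5041, 0.007, 0.1151]
tool_rot: [0.0, 0.992, -0.125, 0.0]
contact_force: [-1.4, -0.9, -0.6]
gripper_width: 0.597
grasp_force: 0.5
```

```bash
python3 -c "
from beam import *
tool(); watch(3,1)
"
```

```text
t 8.63 scale xy mm [-180.     4.8] z 0.1151 bar in tool [ 2.6e-03 -1.0e+00 -1.0e-04] x in tool [1.0e+00 2.6e-03 3.0e-04] F [-1.38 -0.86 -0.59] w 0.597
t 8.63 th 0.140 (1.00) d [0. 0.]
t 8.73 th 0.140 (1.00) d [0. 0.]
t 8.83 th 0.140 (1.00) d [0. 0.]
```

Call:
apply_moves(series=[{"dx": 0,"dy": -2,"dz": 0,"turn": 0,"jaw": 0.4},{"dx": 0,"dy": -4,"dz": 0,"turn": 0,"jaw": 0.4},{"dx": 0,"dy": -6,"dz": 0,"turn": 0,"jaw": 0.4},{"dx": 0,"dy": -8,"dz": -1,"turn": 0,"jaw": 0.4},{"dx": 0,"dy": -10,"dz": -1,"turn": 0,"jaw": 0.4}])

```text
time: 9.35
tool_pos: [0.5064, 0.0167, 0.1161]
tool_rot: [0.0, 0.992, -0.125, -0.0]
contact_force: [-0.9, -0.5, 0.7]
gripper_width: 0.602
grasp_force: 0.5
```

```bash
python3 -c "
from beam import *
tool(); watch(3,1)
"
```

```text
t 9.35 scale xy mm [-180.2   14.8] z 0.1161 bar in tool [ 0.0026 -1.     -0.    ] x in tool [ 1.      0.0026 -0.    ] F [-0.93 -0.47  0.72] w 0.602
t 9.35 th 0.140 (1.00) d [0. 0.]
t 9.45 th 0.140 (1.00) d [0. 0.]
t 9.55 th 0.140 (1.00) d [0. 0.]
```

Call:
apply_moves(series=[{"dx": 0,"dy": -2,"dz": 0,"turn": 0,"jaw": 0.4},{"dx": 0,"dy": -4,"dz": 0,"turn": 0,"jaw": 0.4},{"dx": 0,"dy": -6,"dz": 0,"turn": 0,"jaw": 0.4},{"dx": 0,"dy": -8,"dz": -1,"turn": 0,"jaw": 0.4},{"dx": 0,"dy": -10,"dz": -1,"turn": 0,"jaw": 0.4}])

```text
time: 10.07
tool_pos: [0.5089, 0.0264, 0.1171]
tool_rot: [0.0, 0.992, -0.125, -0.0]
contact_force: [0.6, -1.2, 0.6]
gripper_width: 0.601
grasp_force: 0.5
```

```bash
python3 -c "
from beam import *
tool(); watch(3,1); knob()
"
```

```text
t 10.07 scale xy mm [-180.2   24.8] z 0.1171 bar in tool [ 0.0026 -1.     -0.    ] x in tool [ 1.      0.0026 -0.    ] F [ 0.58 -1.24  0.6 ] w 0.601
t 10.07 th 0.140 (1.00) d [0. 0.]
t 10.17 th 0.140 (1.00) d [0. 0.]
t 10.27 th 0.140 (1.00) d [0. 0.]
knob wrist ext*1.4 [350. 276. 462. 429.] 0.56
brass box [351. 295.  90.  70.] y mm at z=.08 [-163.7   23.6]
```

Call:
apply_moves(series=[{"dx": 0,"dy": -2,"dz": 0,"turn": 0,"jaw": 0.4},{"dx": 0,"dy": -4,"dz": 0,"turn": 0,"jaw": 0.4},{"dx": 0,"dy": -6,"dz": 0,"turn": 0,"jaw": 0.4},{"dx": 0,"dy": -8,"dz": -1,"turn": 0,"jaw": 0.4},{"dx": 0,"dy": -10,"dz": -1,"turn": 0,"jaw": 0.4}])

```text
time: 10.88
tool_pos: [0.5114, 0.0362, 0.1181]
tool_rot: [0.0, 0.992, -0.125, -0.0]
contact_force: [-1.0, -1.3, 1.2]
gripper_width: 0.598
grasp_force: 0.5
```

```bash
python3 -c "
from beam import *
tool(); watch(4,1)
"
```

```text
t 10.88 scale xy mm [-180.2   34.8] z 0.1181 bar in tool [ 0.0027 -1.     -0.    ] x in tool [ 1.0e+00  2.7e-03 -1.0e-04] F [-0.95 -1.26  1.23] w 0.598
t 10.88 th 0.140 (1.00) d [0. 0.]
t 10.98 th 0.140 (1.00) d [0. 0.]
t 11.08 th 0.140 (1.00) d [0. 0.]
t 11.18 th 0.140 (1.00) d [0. 0.]
```

Call:
apply_moves(series=[{"dx": 0,"dy": -2,"dz": 0,"turn": 0,"jaw": 0.4},{"dx": 0,"dy": -4,"dz": 0,"turn": 0,"jaw": 0.4},{"dx": 0,"dy": -6,"dz": 0,"turn": 0,"jaw": 0.4},{"dx": 0,"dy": -8,"dz": -1,"turn": 0,"jaw": 0.4},{"dx": 0,"dy": -10,"dz": -1,"turn": 0,"jaw": 0.4}])

```text
time: 11.7
tool_pos: [0.5138, 0.0459, 0.119]
tool_rot: [-0.0, 0.992, -0.125, -0.0]
contact_force: [-0.9, -0.6, -0.1]
gripper_width: 0.597
grasp_force: 0.4
```

```bash
python3 -c "
from beam import *
tool(); watch(4,1)
"
```

```text
t 11.7 scale xy mm [-180.3   44.8] z 0.119 bar in tool [ 0.0026 -1.      0.    ] x in tool [ 1.0e+00  2.6e-03 -1.0e-04] F [-0.93 -0.56 -0.1 ] w 0.597
t 11.70 th 0.112 (1.00) d [0.   1.25]
t 11.80 th 0.098 (1.00) d [0.    1.875]
t 11.90 th 0.084 (1.00) d [-0.125  2.5  ]
t 12.00 th 0.073 (1.00) d [0. 3.]
```

```bash
python3 -c "
from beam import *
watch(8,1); tool()
"
```

```text
t 12.10 th 0.062 (1.00) d [0.  3.5]
t 12.20 th 0.056 (1.00) d [0.   3.75]
t 12.30 th 0.050 (1.00) d [0. 4.]
t 12.40 th 0.048 (1.00) d [0.    4.125]
t 12.50 th 0.048 (1.00) d [0.    4.125]
t 12.60 th 0.050 (1.00) d [0. 4.]
t 12.70 th 0.053 (1.00) d [0.    3.875]
t 12.80 th 0.062 (1.00) d [0.  3.5]
t 12.9 scale xy mm [-180.2   44.6] z 0.119 bar in tool [ 0.0026 -1.      0.    ] x in tool [1.     0.0026 0.    ] F [ 0.42  0.49 -0.25] w 0.6
```

```bash
cat >> beam.py <<'E'
def track(n,dt=1):
    from scipy.optimize import curve_fit
    D=[]
    for i in range(n):
        t=state()['time'];D.append((t,beam()[0]))
        for _ in range(dt): grab_frame('side')
    D=np.array(D);t0=D[0,0]
    fn=lambda t,e,a,b,w:e+np.exp(-.056*(t-t0))*(a*np.cos(w*(t-t0))+b*np.sin(w*(t-t0)))
    p,_=curve_fit(fn,D[:,0],D[:,1],[D[:,1].mean(),.02,.02,2.1],maxfev=5000)
    w=abs(p[3]);tn=state()['time'];T=np.arange(tn,tn+4,.01);y=fn(T,*p)
    print(D[:,1].round(3),'eq %.3f amp %.3f period %.2f now %.2f min at %.2f (%.3f) max at %.2f'%(p[0],np.hypot(p[1],p[2]),6.283/w,tn,T[:320][y[:320].argmin()],y.min(),T[:320][y[:320].argmax()]))
E
python3 -c "
from beam import *
track(18,1); tool()
"
```

```text
[0.07  0.081 0.092 0.104 0.115 0.123 0.135 0.14  0.134 0.129 0.12  0.112
 0.104 0.095 0.087 0.078 0.073 0.07 ] eq 0.102 amp 0.035 period 1.86 now 14.70 min at 14.70 (0.074) max at 15.50
t 14.7 scale xy mm [-180.2   44.6] z 0.119 bar in tool [ 0.0026 -1.      0.    ] x in tool [1.     0.0026 0.    ] F [ 0.5  -0.14 -0.66] w 0.595
```

Call:
apply_moves(series=[{"dx": 0,"dy": -1,"dz": 0,"turn": 0,"jaw": 0.4},{"dx": 0,"dy": -2,"dz": 0,"turn": 0,"jaw": 0.4},{"dx": 0,"dy": -3,"dz": 0,"turn": 0,"jaw": 0.4},{"dx": 0,"dy": -4,"dz": 0,"turn": 0,"jaw": 0.4},{"dx": 0,"dy": -4,"dz": 0,"turn": 0,"jaw": 0.4}])

```text
time: 15.12
tool_pos: [0.5149, 0.0497, 0.119]
tool_rot: [-0.0, 0.992, -0.125, 0.0]
contact_force: [0.2, 0.5, -0.4]
gripper_width: 0.598
grasp_force: 0.0
```

```bash
python3 -c "
from beam import *
watch(1); tool()
"
```

```text
t 15.12 th 0.056 (1.00) d [0.   3.75]
t 15.17 scale xy mm [-180.2   48.8] z 0.119 bar in tool [ 2.7e-03 -1.0e+00  2.0e-04] x in tool [ 1.      0.0027 -0.    ] F [ 0.23 -0.36  1.03] w 0.597
```

Call:
apply_moves(series=[{"dx": 0,"dy": 0,"dz": 0,"turn": 0,"jaw": 0.4},{"dx": 0,"dy": 0,"dz": 0,"turn": 0,"jaw": 0.4},{"dx": 0,"dy": 0,"dz": 0,"turn": 0,"jaw": 0.4},{"dx": 0,"dy": 0,"dz": 0,"turn": 0,"jaw": 0.4},{"dx": 0,"dy": 0,"dz": 0,"turn": 0,"jaw": 0.4}])

```text
time: 15.58
tool_pos: [0.5148, 0.0495, 0.119]
tool_rot: [-0.0, 0.992, -0.125, 0.0]
contact_force: [-0.2, 0.3, 0.4]
gripper_width: 0.599
grasp_force: 0.0
```

```bash
python3 -c "
from beam import *
watch(1)
"
```

```text
t 15.58 th 0.045 (1.00) d [0.   4.25]
```

Call:
apply_moves(series=[{"dx": 0,"dy": 0,"dz": 0,"turn": 0,"jaw": 0.4},{"dx": 0,"dy": 0,"dz": 0,"turn": 0,"jaw": 0.4},{"dx": 0,"dy": 0,"dz": 0,"turn": 0,"jaw": 0.4},{"dx": 0,"dy": 0,"dz": 0,"turn": 0,"jaw": 0.4},{"dx": 0,"dy": 0,"dz": 0,"turn": 0,"jaw": 0.4}])

```text
time: 16.05
tool_pos: [0.5148, 0.0495, 0.119]
tool_rot: [0.0, 0.992, -0.125, -0.0]
contact_force: [-0.4, -0.4, -0.5]
gripper_width: 0.603
grasp_force: 0.0
```

```bash
python3 -c "
from beam import *
watch(1)
"
```

```text
t 16.05 th 0.062 (1.00) d [0.  3.5]
```

Call:
apply_moves(series=[{"dx": 0,"dy": 0,"dz": 0,"turn": 0,"jaw": 0.4},{"dx": 0,"dy": 0,"dz": 0,"turn": 0,"jaw": 0.4},{"dx": 0,"dy": 0,"dz": 0,"turn": 0,"jaw": 0.4},{"dx": 0,"dy": 0,"dz": 0,"turn": 0,"jaw": 0.4},{"dx": 0,"dy": 0,"dz": 0,"turn": 0,"jaw": 0.4}])

```text
time: 16.52
tool_pos: [0.5148, 0.0495, 0.119]
tool_rot: [-0.0, 0.992, -0.125, 0.0]
contact_force: [-0.1, -0.8, 0.1]
gripper_width: 0.596
grasp_force: 0.1
```

```bash
python3 -c "
from beam import *
watch(1)
"
```

```text
t 16.52 th 0.070 (1.00) d [0.    3.125]
```

Call:
apply_moves(series=[{"dx": 0,"dy": -0.5,"dz": 0,"turn": 0,"jaw": 0.4},{"dx": 0,"dy": -1,"dz": 0,"turn": 0,"jaw": 0.4},{"dx": 0,"dy": -1.5,"dz": 0,"turn": 0,"jaw": 0.4},{"dx": 0,"dy": -2,"dz": 0,"turn": 0,"jaw": 0.4},{"dx": 0,"dy": -2.5,"dz": 0,"turn": 0,"jaw": 0.4}])

```text
time: 16.98
tool_pos: [0.5153, 0.052, 0.1189]
tool_rot: [0.0, 0.992, -0.125, -0.0]
contact_force: [0.9, 0.5, 0.0]
gripper_width: 0.601
grasp_force: 0.3
```

Call:
apply_moves(series=[{"dx": 0,"dy": 0,"dz": 0,"turn": 0,"jaw": 0.4},{"dx": 0,"dy": 0,"dz": 0,"turn": 0,"jaw": 0.4},{"dx": 0,"dy": 0,"dz": 0,"turn": 0,"jaw": 0.4},{"dx": 0,"dy": 0,"dz": 0,"turn": 0,"jaw": 0.4},{"dx": 0,"dy": 0,"dz": 0,"turn": 0,"jaw": 0.4}])

```text
time: 17.4
tool_pos: [0.5155, 0.052, 0.1191]
tool_rot: [-0.0, 0.992, -0.125, 0.0]
contact_force: [0.1, 0.2, -0.8]
gripper_width: 0.599
grasp_force: 0.0
```

```bash
python3 -c "
from beam import *
watch(1)
"
```

```text
t 17.40 th 0.014 (1.00) d [0.    5.625]
```

Call:
apply_moves(series=[{"dx": 0,"dy": 0,"dz": 0,"turn": 0,"jaw": 0.4},{"dx": 0,"dy": 0,"dz": 0,"turn": 0,"jaw": 0.4},{"dx": 0,"dy": 0,"dz": 0,"turn": 0,"jaw": 0.4},{"dx": 0,"dy": 0,"dz": 0,"turn": 0,"jaw": 0.4},{"dx": 0,"dy": 0,"dz": 0,"turn": 0,"jaw": 0.4}])

```text
time: 17.87
tool_pos: [0.5155, 0.0519, 0.119]
tool_rot: [-0.0, 0.992, -0.125, 0.0]
contact_force: [0.9, -0.0, 0.1]
gripper_width: 0.597
grasp_force: 0.0
```

```bash
python3 -c "
from beam import *
watch(1)
"
```

```text
t 17.87 th 0.034 (1.00) d [0.   4.75]
```

```bash
cat >> beam.py <<'E'
def slow(n,m=2):
    for i in range(n):
        f=grab_frame('side');t=state()['time'];print('%.2f:%.3f'%(t,beam(f)[0]),end=' ')
        for _ in range(m): spotter.outline_of(f,'weight')
    print()
E
python3 -c "
from beam import *
slow(12,3)
"
```

```text
17.97:0.036 18.17:0.048 18.37:0.039 18.57:0.031 18.77:0.028 18.97:0.028 19.17:0.034 19.37:0.042 19.57:0.042 19.77:0.036 19.97:0.031 20.17:0.031
```

Call:
apply_moves(series=[{"dx": 0,"dy": -0.3,"dz": 0,"turn": 0,"jaw": 0.4},{"dx": 0,"dy": -0.6,"dz": 0,"turn": 0,"jaw": 0.4},{"dx": 0,"dy": -0.9,"dz": 0,"turn": 0,"jaw": 0.4},{"dx": 0,"dy": -1.2,"dz": 0,"turn": 0,"jaw": 0.4},{"dx": 0,"dy": -1.5,"dz": 0,"turn": 0,"jaw": 0.4}])

```text
time: 20.73
tool_pos: [0.5158, 0.0534, 0.1189]
tool_rot: [0.0, 0.992, -0.125, -0.0]
contact_force: [-0.9, 0.7, -0.2]
gripper_width: 0.599
grasp_force: 0.3
```

Call:
apply_moves(series=[{"dx": 0,"dy": -0.2,"dz": 0,"turn": 0,"jaw": 0.4},{"dx": 0,"dy": -0.4,"dz": 0,"turn": 0,"jaw": 0.4},{"dx": 0,"dy": -0.7,"dz": 0,"turn": 0,"jaw": 0.4},{"dx": 0,"dy": -1,"dz": 0,"turn": 0,"jaw": 0.4},{"dx": 0,"dy": -1.3,"dz": 0,"turn": 0,"jaw": 0.4}])

```text
time: 21.15
tool_pos: [0.5161, 0.0547, 0.1189]
tool_rot: [-0.0, 0.992, -0.125, -0.0]
contact_force: [-0.8, -0.8, -0.3]
gripper_width: 0.6
grasp_force: 0.3
```

```bash
python3 -c "
from beam import *
slow(6,4); tool()
"
```

```text
21.20:0.005 21.45:-0.000 21.70:0.005 21.95:0.011 22.20:0.008 22.45:0.005 
t 22.65 scale xy mm [-180.3   53.9] z 0.119 bar in tool [ 2.6e-03 -1.0e+00 -1.0e-04] x in tool [ 1.0e+00  2.6e-03 -1.0e-04] F [-0.14 -0.76  0.42] w 0.604
```

Nearly level and calm. I'll back the finger off, centre on the knob and lift clear.

Call:
apply_moves(series=[{"dx": 0,"dy": 2,"dz": 0,"turn": 0,"jaw": 0.4},{"dx": 0,"dy": 4,"dz": 0,"turn": 0,"jaw": 0.4},{"dx": 0,"dy": 7,"dz": 0,"turn": 0,"jaw": 0.4},{"dx": 0,"dy": 9,"dz": -5,"turn": 0,"jaw": 0.4},{"dx": 0,"dy": 9,"dz": -15,"turn": 0,"jaw": 0.4}])

```text
time: 23.07
tool_pos: [0.5128, 0.0455, 0.1331]
tool_rot: [0.0, 0.992, -0.125, -0.001]
contact_force: [-0.7, -0.3, 0.7]
gripper_width: 0.604
grasp_force: 0.0
```

Call:
apply_moves(series=[{"dx": 0,"dy": 0,"dz": -15,"turn": 0,"jaw": 0.4},{"dx": 0,"dy": 0,"dz": -40,"turn": 0,"jaw": 0.4},{"dx": 0,"dy": 0,"dz": -65,"turn": 0,"jaw": 0.4},{"dx": 0,"dy": 0,"dz": -85,"turn": 0,"jaw": 0.4},{"dx": 0,"dy": 0,"dz": -90,"turn": 0,"jaw": 0.4}])

```text
time: 23.48
tool_pos: [0.5162, 0.0458, 0.2298]
tool_rot: [-0.0, 0.992, -0.125, 0.004]
contact_force: [-0.4, 0.0, 0.5]
gripper_width: 0.597
grasp_force: 0.0
```

```bash
python3 -c "
from beam import *
slow(10,5); tool()
"
```

```text
23.53:0.048 23.83:0.059 24.13:0.062 24.43:0.053 24.73:0.039 25.03:0.028 25.33:0.019 25.63:0.022 25.93:0.028 26.23:0.036 
t 26.48 scale xy mm [-180.2   44.9] z 0.224 bar in tool [ 0.0026 -1.      0.    ] x in tool [1.     0.0026 0.    ] F [ 0.8   1.18 -0.29] w 0.599
```

Hand off the scale: it swings around +0.04 with about 0.02 amplitude, fading. I'll let it settle and watch.

```bash
time timeout 500 python3 -c "
from beam import *
slow(12,18)
"
```

```text
26.53:0.045 27.48:0.042 28.43:0.031 29.38:0.039 30.33:0.039 31.28:0.039 32.23:0.039 33.18:0.039 34.13:0.039 35.08:0.039 36.03:0.039 36.98:0.039 
real	1m11.022s
user	0m2.221s
sys	0m0.241s
```

```bash
python3 -c "
from h import *
print(ticket.job_done())
"
```

```text
the job is handed in; nothing more can be done
None
```

I handed the job in with the beam steady at about +0.04 rad, inside the ±0.06 green zone, for the last 7 s or more; the hand was off the scale and the tin, weight and other things were left untouched.

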